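# Stack the bearings of a spindle shaft

## Robot

A 6-joint arm with a two-finger parallel gripper is mounted at the origin on the work surface; the furniture and walls round the work are solid. World frame = base frame: x ahead of the robot, y to its left, z up, the work surface at z = 0. Lengths are in m, angles in rad, forces in N, time in s.
With the tool pointing down it reaches from about 0.3 to 0.85 m from the base axis. Payload 4.2 kg.
Tool frame: the origin (TCP) lies midway between the tips of the shut fingers; the grasp point (between the pads) lies manip.pinch_z behind it (manip.pinch_z is the distance from the TCP to the grasp point, in m); z points along the fingers, y is the line along which they close (so a half turn about z gives the same grasp; the last joint's range is limited). The gripper opens to 91 mm and grips with 3 to 60 N. Pads are 32 mm wide; open, the fingers measure 118 mm over their backs; the gripper's body (76 mm by 178 mm) begins 60 mm behind the grasp point.
Start: joints at [1.22, 0.32, 1.565, -0, 1.257, -0.02], TCP at [0.187, 0.544, 0.214] pointing down, gripper open.
Joint ranges: [-3.11, 3.11], [-0.84, 2.01], [0.21, 2.61], [-1.34, 4.49], [0.05, 2.63], [-2.56, 2.56]. Speed limits (rad/s): [2.57, 2.57, 3.14, 3.14, 3.14, 3.14].

## Interface

Orientations are given as a rotation vector (axis times angle).
In Python, from station import manip, read_camera, camera_params gives the robot as it stands. The module is installed in compiled form; this text tells all that it offers.
- The arm moves only by the tool carry_out, never from a script. Its argument "commands" is a list that holds one entry, the list of rows, each a list of 7 numbers: the shift along the tool's x, y, z in cm, then the turn, a rotation vector about the tool's x, y, z in rad, then the finger opening in cm, from 0 to 9.12. In form: [[[dx, dy, dz, rx, ry, rz, claw], ...]]. A call has exactly 8 rows; each row shifts and turns the commanded pose from where the row before left it, along the tool's axes as they then stand; what a row does not reach is not made up. A row lasts 1/10 s, in which the tool goes at most 50 mm and 8.59 degrees, less where a joint would pass 70% of its speed; a pose out of reach is approached as far as the arm can. A call with a gripper value outside its range is refused whole. The fingers move at their own pace and stop on an object; "newtons" is the grip in N (left out, the last holds). Time passes only in rows, so rows that do not move let the fingers close, or fill a call up. It gives the time, the measured TCP pose, the force, the opening and the grip force at its end, in the units of the state.
- manip.read_state(): the state, without advancing time (a new reading comes with each control period).
- read_camera(name): name is "scene" or "top" or "wrist"; returns the picture (420x560x3 uint8, red, green, blue); there is no depth.
- camera_params(name): a dict with "K" (3x3 intrinsics, pixels), "origin" and "attitude" of the camera in the world. Camera axes: x right, y down, z forward; pixel columns grow to the right and rows downward; lengths in m; the calibration is good to about 2 mm. A picture is of the moment at which its call begins: read the wrist's pose just before it. camera_params takes no time and is no camera call; for the wrist camera it gives the pose at the moment of the call.
- manip.close_job(): hands the job in; it is judged then, once.
The state is a dict: "time_s": time; "joint_pos": joint angles; "qd": joint speeds; "effort": joint torques, N m; "position": TCP position; "ee_rot": TCP orientation; "wrist_force": force on the tool from outside, world axes, zero at the start; "ft_torque": the same for the moment, N m; "grip_width": finger opening in m; "gripper_force": force on a finger pad.
Only numpy, scipy, OpenCV 4.12 (cv2) and the standard library are available. Lean on these libraries where they do the work, as an engineer would, in place of code of your own. Each camera call takes 0.05 s, during which the arm holds its last target. There are 200 camera calls.

## Task

Build up the spindle shaft that stands in its block: first the large bearing down on the shaft's shoulder, then the long sleeve on it, then the small bearing on the sleeve, and last the flat end ring on top. Push each part down firmly and feel that it sits flat before you fetch the next. Leave the micrometer and the other tools on the bench where they lie.

Things in the scene. Friction and masses are not known exactly. Their poses are not given: they have to be found in the camera images.
- shaft_seat (a point): Bright steel stepped spindle shaft standing upright, fixed in a square 88 x 88 x 20 mm aluminium block with a round 70 mm flange (top 12.5 mm below this point) and a 40 mm shoulder. The point is on the shaft's axis at the shoulder's upper face, 44 mm above the bench. From it the shaft rises 61 mm: 30 mm thick for the first 11 mm, a cone to 25 mm thick at 15.5 mm, then 25 mm thick, and a cone over the last 4 mm to 18 mm at the tip. z points up.
- big_bearing_center (a point): Large sealed ball bearing, bright steel rings with a black seal between, loose, lying flat on the bench: 62 mm outside, bore 31.6 mm, 16 mm high, 0.2 kg. Seated, its bottom is level with shaft_seat. The point is its centre, half-way up; z is its upright axis.
- sleeve_center (a point): Long plain steel spacer sleeve, loose, standing upright on the bench: 38 mm outside, bore 27 mm, 22 mm high, 0.09 kg. Seated on the large bearing, its bottom is 16 mm above shaft_seat. The point is its centre, half-way up; z is its upright axis.
- small_bearing_center (a point): Small sealed ball bearing, like the large one but 52 mm outside, bore 27 mm, 15 mm high, 0.13 kg, loose, lying flat on the bench. Seated on the sleeve, its bottom is 38 mm above shaft_seat. The point is its centre, half-way up; z is its upright axis.
- end_ring_center (a point): Flat plain steel end ring with four small dark spanner holes in its top, loose, lying flat on the bench: 46 mm outside, bore 27 mm, 10 mm high, 0.08 kg. Seated on the small bearing, its bottom is 53 mm above shaft_seat and its top 2 mm above the shaft's tip. The point is its centre, half-way up; z is its upright axis.
- micrometer: Outside micrometer with a dark green bow and bright barrel, loose, 48 x 142 x 15 mm lying along its own y. Origin: centre of its underside. To be left alone.
- torque_handle: Torque handle with black grip and bright barrel, loose, 118 mm along its own y and 28 mm thick. Origin: centre of its underside. To be left alone.
- collet_tall: Dark grey long collet standing upright, loose, 25 mm thick and 52 mm high. Origin: centre of its underside. To be left alone.
- guide_bush: Grey flanged guide bush standing upright, loose, 23 mm thick and 32 mm high. Origin: centre of its underside. To be left alone.
Things that resemble listed ones, but are neither listed nor needed, are in the scene too. Leave any purple or turquoise look-alike of the part that bears end_ring_center alone.

How it is judged:
By the outcome, as a careful person would: the job done as asked, in the order asked, and still so for the second after the job is handed in, with the robot touching nothing.
It also fails if it takes over 122 s, if anything falls off the work surface, if the arm or the gripper's body presses on something with over 40 N, if the wrist force passes 120 N, or if a joint passes its speed limit or range.

## Working session

There is one attempt and no reset: what is moved stays moved. The work goes in short steps, Python scripts to look and compute and a tool call to move; the robot and the scene stay as the last step left them, time stands still between calls to the robot, and variables do not carry over. Pictures are saved under pics/ and viewed, at most 14 in all, crops included, and the job is handed in when it is done.

Besides the shell and the picture viewer there is one more tool, called after "Call:" by a JSON object that holds its "method" and its "body". carry_out: Moves the arm, as the interface text tells. Its arguments: {"type":"object","properties":{"commands":{"type":"array","items":{"type":"array","items":{"type":"array","items":{"type":"number"}}}},"newtons":{"type":"number"}},"required":["commands"]}

```bash
mkdir -p pics
cat > h.py <<'E'
import numpy as np, cv2
from scipy.spatial.transform import Rotation as R
from station import manip, read_camera, camera_params
def save(n,im): cv2.imwrite('pics/'+n,cv2.cvtColor(im,cv2.COLOR_RGB2BGR))
def att(p):
    a=np.array(p['attitude'],float)
    return a if a.shape==(3,3) else (R.from_rotvec(a).as_matrix() if a.size==3 else R.from_quat(a).as_matrix())
def ray(p,uv,z):
    d=att(p)@np.linalg.inv(p['K'])@np.array([uv[0],uv[1],1.]); o=np.array(p['origin']); return o+d*(z-o[2])/d[2]
def proj(p,X):
    c=np.array(p['K'])@(att(p).T@(np.array(X)-p['origin'])); return c[:2]/c[2]
E
python3 - <<'E'
from h import *
s=manip.read_state(); print({k:np.round(v,4) for k,v in s.items()}); print(manip.pinch_z)
for n in ("scene","top","wrist"):
    p=camera_params(n); print(n,p); save(n+'1.png',read_camera(n))
E
```

```text
{'time_s': np.float64(0.0), 'joint_pos': array([ 1.22  ,  0.3203,  1.5657, -0.    ,  1.2574, -0.02  ]), 'qd': array([-0.0013, -0.0011, -0.003 ,  0.0004,  0.0016, -0.0012]), 'effort': array([ 4.00000e-04, -4.12472e+01, -2.31972e+01,  7.30000e-02,
        4.60000e-02, -1.00000e-04]), 'position': array([0.1866, 0.5434, 0.2131]), 'ee_rot': array([-5.1720e-01, -3.0984e+00,  2.7000e-03]), 'wrist_force': array([-0.3283, -0.0616, -1.0505]), 'ft_torque': array([-0.0372,  0.016 ,  0.0218]), 'gripper_force': np.float64(0.0), 'grip_width': np.float64(0.0909)}
0.0188
scene {'K': array([[452.3758823 ,   0.        , 280.20015186],
       [  0.        , 452.3758823 , 212.99674135],
       [  0.        ,   0.        ,   1.        ]]), 'origin': array([ 1.30899901, -0.0174922 ,  0.64435317]), 'attitude': array([-1.67860965, -1.54216219,  0.81996878])}
top {'K': array([[389.73842314,   0.        , 277.48760507],
       [  0.        , 389.73842314, 213.83229118],
       [  0.        ,   0.        ,   1.        ]]), 'origin': array([0.23914443, 0.0744039 , 1.21808607]), 'attitude': array([-2.15463007,  2.1549148 , -0.10542531])}
wrist {'K': array([[331.58910642,   0.        , 283.2109377 ],
       [  0.        , 331.58910642, 215.63099719],
       [  0.        ,   0.        ,   1.        ]]), 'origin': array([0.10872305, 0.57108827, 0.3836695 ]), 'attitude': array([2.35149388, 1.67965029, 0.24643437])}
```

View pics/top1.png

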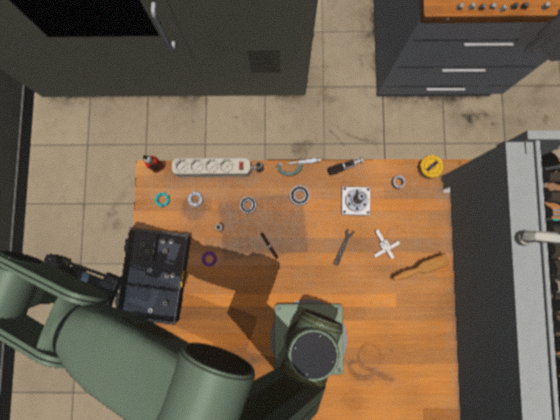

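View pics/scene1.png

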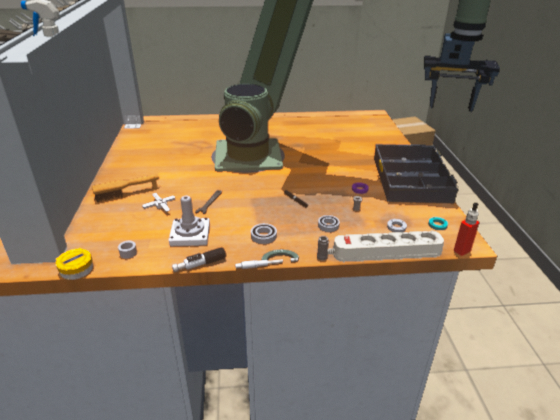

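The top view shows the shaft block at (357,200), large bearing (300,195), small bearing (248,205), end ring (195,199), sleeve (399,182). Collet, micrometer, torque handle and power strip lie near row 165. The scene view agrees.

```bash
cat > m.py <<'E'
from h import *
def blobs(n,im,seeds,zs,hw):
    p=camera_params(n); hsv=cv2.cvtColor(im,cv2.COLOR_RGB2HSV)
    m=(hsv[...,1]<95).astype(np.uint8)*255
    out={}
    for k,(u,v) in seeds.items():
        h=hw[k]; w=m[v-h:v+h+1,u-h:u+h+1]
        cs,_=cv2.findContours(w,cv2.RETR_EXTERNAL,cv2.CHAIN_APPROX_NONE)
        if not cs: print(k,'none'); continue
        c=max(cs,key=cv2.contourArea)+np.array([u-h,v-h]); 
        e=cv2.minAreaRect(c); f=cv2.fitEllipse(c)
        x=ray(p,f[0],zs[k]); print(k,'ell',np.round(f[0],1),np.round(f[1],1),'rect',np.round(e[0],1),np.round(e[1],1),'xyz',np.round(x,4))
    return m
if __name__=='__main__':
    im=cv2.cvtColor(cv2.imread('pics/top1.png'),cv2.COLOR_BGR2RGB)
    m=blobs('top',im,dict(shaft=(357,200),big=(300,195),small=(248,205),ring=(195,199),sleeve=(399,182)),dict(shaft=.02,big=.012,small=.011,ring=.007,sleeve=.016),dict(shaft=20,big=14,small=12,ring=12,sleeve=11))
    a=cv2.resize(im[155:220,180:420],None,fx=3.3,fy=3.3,interpolation=cv2.INTER_CUBIC)
    b=cv2.cvtColor(cv2.resize(m[155:220,180:420],None,fx=3.3,fy=3.3),cv2.COLOR_GRAY2RGB)
    save('c1.png',np.vstack([a,b]))
E
python3 m.py
```

```text
shaft ell [355.5 200.4] [32.6 34. ] rect [355.5 200.5] [29. 29.] xyz [ 0.4181 -0.1473  0.02  ]
big ell [299.1 194.8] [19.8 20.7] rect [299. 195.] [20. 20.] xyz [0.4375 0.0268 0.012 ]
small ell [247.4 204.6] [17.  17.5] rect [247.5 204.5] [17. 17.] xyz [0.407  0.1885 0.011 ]
ring ell [194.7 198.9] [15.3 15.9] rect [194.5 199. ] [16. 15.] xyz [0.426  0.3556 0.007 ]
sleeve ell [398.4 181.5] [12.7 13.1] rect [398.5 181.5] [12.7 12.7] xyz [ 0.4783 -0.2828  0.016 ]
```

View pics/c1.png

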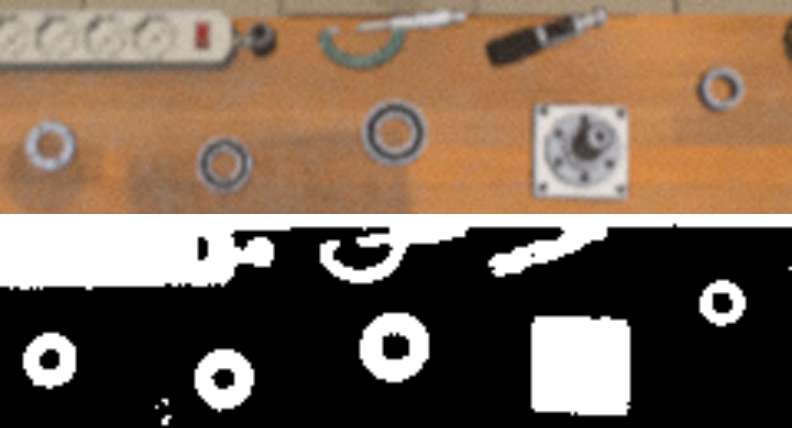

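The crop shows clean masks for all five parts. Sizes match, at about 3.1 mm per pixel. I'll move toward the large bearing and square the gripper to the world axes.

Call:
{"method": "carry_out", "body": {"commands": [[[0,0,0,0,0,-0.11,9.1],[0,0,0,0,0,-0.11,9.1],[0,0,0,0,0,-0.11,9.1],[-2,-4,0,0,0,0,9.1],[-2,-4,0,0,0,0,9.1],[-2,-4,0,0,0,0,9.1],[-2,-4,0,0,0,0,9.1],[-2,-4,0,0,0,0,9.1]]], "newtons": 40}}

```text
time_s: 0.95
position: [0.2869, 0.342, 0.2138]
ee_rot: [0.0, 3.142, -0.0]
wrist_force: [0.8, 0.8, 1.5]
grip_width: 0.0908
gripper_force: 0.0
```

Call:
{"method": "carry_out", "body": {"commands": [[[-2,-4,0,0,0,0,9.1],[-2,-4,0,0,0,0,9.1],[-2,-4,0,0,0,0,9.1],[-2,-4,0,0,0,0,9.1],[-2,-4,0,0,0,0,9.1],[-2,-4,0,0,0,0,9.1],[0,-4,0,0,0,0,9.1],[0,0,0,0,0,0,9.1]]]}}

```text
time_s: 1.75
position: [0.4062, 0.0599, 0.2136]
ee_rot: [-0.011, -3.141, 0.003]
wrist_force: [0.2, 0.4, 0.5]
grip_width: 0.0913
gripper_force: 0.0
```

```bash
cat > st.py <<'E'
from h import *
import sys
s=manip.read_state(); print(round(float(s['time_s']),2),'pos',np.round(s['position'],4),'F',np.round(s['wrist_force'],1),'T',np.round(s['ft_torque'],2),'w',round(float(s['grip_width']),4),'g',round(float(s['gripper_force']),1))
Rm=R.from_rotvec(s['ee_rot']).as_matrix(); print('rot err vs aligned (tool rotvec needed)',np.round(R.from_matrix(Rm.T@np.diag([-1,1,-1])).as_rotvec(),4), 'q',np.round(s['joint_pos'],2))
if len(sys.argv)>1: save(sys.argv[1],read_camera('wrist')); p=camera_params('wrist'); print({k:np.round(v,4).tolist() for k,v in p.items()})
E
python3 st.py w1.png
```

```text
1.75 pos [0.4062 0.0599 0.2136] F [0.2 0.4 0.5] T [0.06 0.07 0.04] w 0.0913 g 0.0
rot err vs aligned (tool rotvec needed) [-0.0017 -0.001  -0.0068] q [ 0.12  0.06  1.9  -0.    1.18 -1.44]
{'K': [[331.5891, 0.0, 283.2109], [0.0, 331.5891, 215.631], [0.0, 0.0, 1.0]], 'origin': [0.3239, 0.0629, 0.3842], 'attitude': [2.0682, 2.0572, 0.3039]}
```

View pics/w1.png

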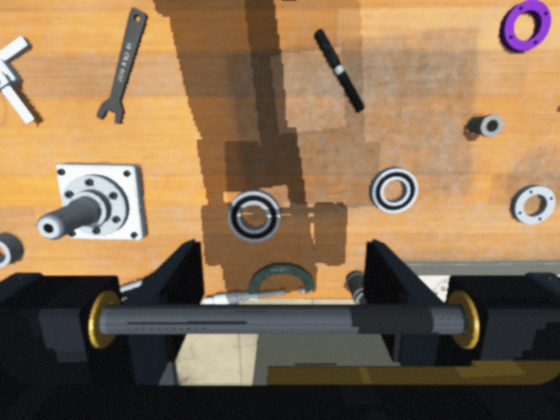

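The wrist view shows the block at (100,200) with the shaft tip at (50,228), the large bearing at (255,215), small bearing (394,190), end ring (533,205), and the sleeve at the left edge. I'll measure from it.

```bash
cat > mw.py <<'E'
from m import *
im=cv2.cvtColor(cv2.imread('pics/w1.png'),cv2.COLOR_BGR2RGB)
m=blobs('wrist',im,dict(shaft=(100,201),big=(255,215),small=(394,190),ring=(533,205)),dict(shaft=.02,big=.008,small=.0075,ring=.005),dict(shaft=55,big=32,small=30,ring=26))
p=camera_params('wrist')
for k,X in dict(tip=[.4181,-.1473,.105],blk=[.4181,-.1473,.02],fl=[.4181,-.1473,.0315],big=[.4375,.0268,.008],small=[.407,.1885,.0075],ring=[.426,.3556,.005]).items(): print(k,np.round(proj(p,X),1))
a=cv2.resize(im[150:260,20:160],None,fx=4,fy=4,interpolation=cv2.INTER_CUBIC); save('c2.png',a)
save('c2m.png',np.vstack([m[130:270]]))
E
python3 mw.py
```

```text
shaft ell [ 97.2 202.7] [ 87.5 108.3] rect [ 95.8 201.2] [101.3  76.7] xyz [ 0.4178 -0.1489  0.02  ]
big ell [253.9 215.6] [53.6 54.2] rect [254. 215.] [54. 54.] xyz [0.4376 0.0273 0.008 ]
small ell [393.9 188.7] [47.8 50.8] rect [393.5 189. ] [48.8 50.2] xyz [0.406  0.1903 0.0075]
ring ell [533.7 202. ] [40.7 51.2] rect [532.9 202.6] [46.3 46.6] xyz [0.4235 0.3576 0.005 ]
tip [ 47.8 227.2]
blk [ 98.7 203. ]
fl [ 93.1 205.7]
big [253.5 215.5]
small [392.2 189.5]
ring [531.6 204.1]
```

View pics/c2.png

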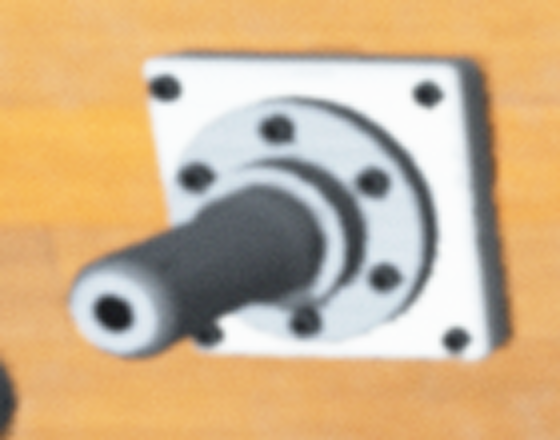

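Call:
{"method": "carry_out", "body": {"commands": [[[-3.1,-3.3,1,0,0,-0.007,9.1],[0,0,4,0,0,0,9.1],[0,0,4,0,0,0,9.1],[0,0,4,0,0,0,9.1],[0,0,2,0,0,0,9.1],[0,0,0,0,0,0,9.1],[0,0,0,0,0,0,9.1],[0,0,0,0,0,0,9.1]]]}}

```text
time_s: 2.6
position: [0.4386, 0.0313, 0.0653]
ee_rot: [-0.011, 3.138, 0.0]
wrist_force: [-0.4, -0.9, 0.4]
grip_width: 0.0909
gripper_force: 0.0
```

```bash
python3 st.py w2.png
```

```text
2.6 pos [0.4386 0.0313 0.0653] F [-0.4 -0.9  0.4] T [0.01 0.08 0.1 ] w 0.0909 g 0.0
rot err vs aligned (tool rotvec needed) [0.0003 0.0031 0.0071] q [ 0.04  0.27  2.07  0.    0.79 -1.53]
{'K': [[331.5891, 0.0, 283.2109], [0.0, 331.5891, 215.631], [0.0, 0.0, 1.0]], 'origin': [0.3556, 0.0311, 0.2355], 'attitude': [2.054, 2.0685, 0.3101]}
```

View pics/w2.png

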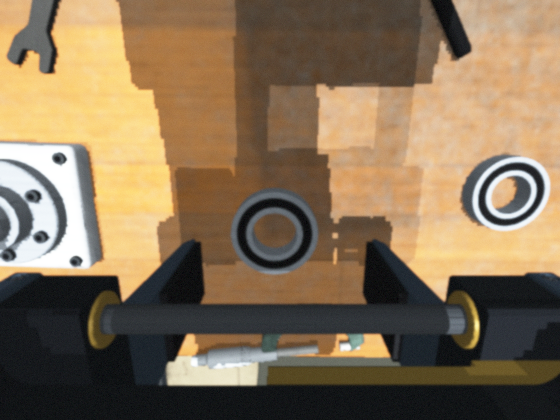

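The large bearing is at (275,232), slightly left of the finger midline (283).

Run:
```python
from m import *
im=cv2.cvtColor(cv2.imread('pics/w2.png'),cv2.COLOR_BGR2RGB)
blobs('wrist',im,dict(big=(275,232),small=(507,193)),dict(big=.008,small=.0075),dict(big=50,small=46))
p=camera_params('wrist'); s=manip.read_state(); print(s['position'])
# inner dark bore/seal circle check
g=cv2.cvtColor(im,cv2.COLOR_RGB2GRAY)
c=cv2.HoughCircles(cv2.medianBlur(g[170:300,215:335],3),cv2.HOUGH_GRADIENT,1.2,200,param1=120,param2=15,minRadius=36,maxRadius=48)
print(c[0]+[215,170,0]); 
for q in c[0]: print(ray(p,(q[0]+215,q[1]+170),.016))
```

```text
big ell [274.3 231. ] [86.9 88.2] rect [273.9 231.3] [87.2 88.1] xyz [0.4372 0.025  0.008 ]
small ell [504.9 189. ] [85.7 96. ] rect [505.5 193. ] [92. 89.] xyz [0.405  0.1869 0.0075]
[0.43862961 0.03113562 0.06538088]
[[274.40000153 234.20000458  36.72000122]]
[0.43679174 0.0252983  0.016     ]
```

Call:
{"method": "carry_out", "body": {"commands": [[[0.1,-0.6,0,0,0,0,9.1],[0,0,3,0,0,0,9.1],[0,0,3.2,0,0,0,9.1],[0,0,0,0,0,0,9.1],[0,0,0,0,0,0,6],[0,0,0,0,0,0,5],[0,0,0,0,0,0,5],[0,0,0,0,0,0,5]]]}}

```text
time_s: 3.45
position: [0.4365, 0.0246, 0.0024]
ee_rot: [-0.01, 3.141, 0.0]
wrist_force: [0.0, 0.1, 1.4]
grip_width: 0.0619
gripper_force: 32.3
```

Call:
{"method": "carry_out", "body": {"commands": [[[0,0,0,0,0,0,5],[0,0,0,0,0,0,5],[0,0,0,0,0,0,5],[0,0,-2,0,0,0,5],[0,0,-4,0,0,0,5],[0,0,-4,0,0,0,5],[0,0,-4,0,0,0,5],[0,0,0,0,0,0,5]]]}}

```text
time_s: 4.25
position: [0.4398, 0.0248, 0.1464]
ee_rot: [-0.01, 3.131, 0.001]
wrist_force: [1.0, 0.6, -2.0]
grip_width: 0.0617
gripper_force: 40.0
```

```bash
python3 st.py w3.png
```

```text
4.25 pos [0.4398 0.0248 0.1464] F [ 1.   0.6 -2. ] T [ 0.03 -0.08 -0.03] w 0.0617 g 40.0
rot err vs aligned (tool rotvec needed) [0.0004 0.0109 0.0063] q [ 0.03  0.16  1.97  0.    1.   -1.55]
{'K': [[331.5891, 0.0, 283.2109], [0.0, 331.5891, 215.631], [0.0, 0.0, 1.0]], 'origin': [0.3544, 0.0247, 0.3138], 'attitude': [2.0533, 2.0667, 0.3119]}
```

View pics/w3.png

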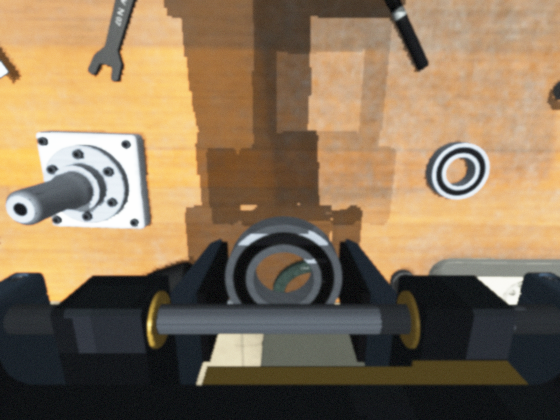

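The bearing is held squarely at (284,280) and the shaft tip shows at (22,206). I'll move next to the shaft for a relative measurement.

Call:
{"method": "carry_out", "body": {"commands": [[[0.5,-2.5,0,0,0,0,5],[0.5,-2.5,0,0,0,0,5],[0.5,-2.5,0,0,0,0,5],[0.4,-1.5,0,0,0,0,5],[0,0,0,0,0,0,5],[0,0,0,0,0,0,5],[0,0,0,0,0,0,5],[0,0,0,0,0,0,5]]]}}

```text
time_s: 5.1
position: [0.4179, -0.0648, 0.1415]
ee_rot: [0.012, -3.141, -0.001]
wrist_force: [-0.1, -0.2, -2.3]
grip_width: 0.0614
gripper_force: 40.0
```

```bash
python3 st.py w4.png
```

```text
5.1 pos [ 0.4179 -0.0648  0.1415] F [-0.1 -0.2 -2.3] T [ 0.04 -0.02 -0.04] w 0.0614 g 40.0
rot err vs aligned (tool rotvec needed) [ 0.0004 -0.0008  0.0073] q [-0.18  0.15  2.    0.    1.   -1.76]
{'K': [[331.5891, 0.0, 283.2109], [0.0, 331.5891, 215.631], [0.0, 0.0, 1.0]], 'origin': [0.3356, -0.0649, 0.3122], 'attitude': [2.0557, 2.0712, 0.3064]}
```

View pics/w4.png

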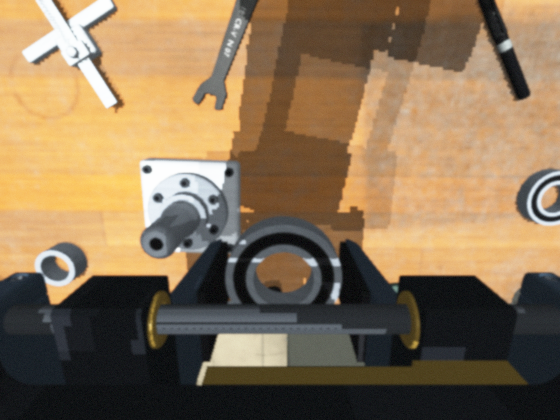

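Run:
```python
from h import *
im=cv2.cvtColor(cv2.imread('pics/w4.png'),cv2.COLOR_BGR2RGB); p=camera_params('wrist'); s=manip.read_state(); t=np.array(s['position']); print(t)
g=cv2.cvtColor(im,cv2.COLOR_RGB2GRAY)
w=g[232:254,144:168]; print(w[::2,::2])
T=np.linspace(0,2*np.pi,720)
for dx in(-.002,0,.002):
  c=np.array([proj(p,[t[0]+dx+.031*np.cos(a),t[1]+.031*np.sin(a),t[2]+.0136]) for a in T]); print(dx,'pred outer top min row',c[:,1].min(),'cols',c[:,0].min(),c[:,0].max())
  c=np.array([proj(p,[t[0]+dx+.0158*np.cos(a),t[1]+.0158*np.sin(a),t[2]+.0136]) for a in T]); print(dx,'pred bore min row',c[:,1].min(),'cols',c[:,0].min(),c[:,0].max())
a=cv2.resize(im[205:315,130:350],None,fx=3.5,fy=3.5,interpolation=cv2.INTER_CUBIC); save('c4.png',a)
```

```text
[ 0.41798496 -0.06483602  0.14168818]
[[118 110 119 127 136 137 137 131 120 106 106  88]
 [112 123 131 141 146 147 143 142 140 134 112  91]
 [127 134 138 145 141 132 131 140 143 138 135 101]
 [134 137 141 132 100  58  63  94 124 142 140 110]
 [135 142 136  83  31  23  18  22  65 126 143 114]
 [137 141 124  52  19  18  13  16  27  89 139 116]
 [138 141 125  53  19  16  17  16  20  59 131 115]
 [138 143 137  77  26  16  16  19  15  71 134 121]
 [134 142 139 122  68  33  24  24  50 109 141 127]
 [134 139 142 137 124 102  88 100 123 143 143 129]
 [172 138 135 141 143 144 145 146 146 142 144 123]]
-0.002 pred outer top min row 219.18782847924388 cols 223.0879849706139 341.76788589561323
-0.002 pred bore min row 247.65683352891114 cols 252.21137161359445 312.6396018495757
0 pred outer top min row 223.0205667194523 cols 223.26059272752946 341.5438445680528
0 pred bore min row 251.29237299867862 cols 252.28648666059738 312.51312260396986
0.002 pred outer top min row 226.82645397077087 cols 223.43205047356983 341.32129573978125
0.002 pred bore min row 254.90310345993015 cols 252.36110224368514 312.3874844973413
```

View pics/c4.png

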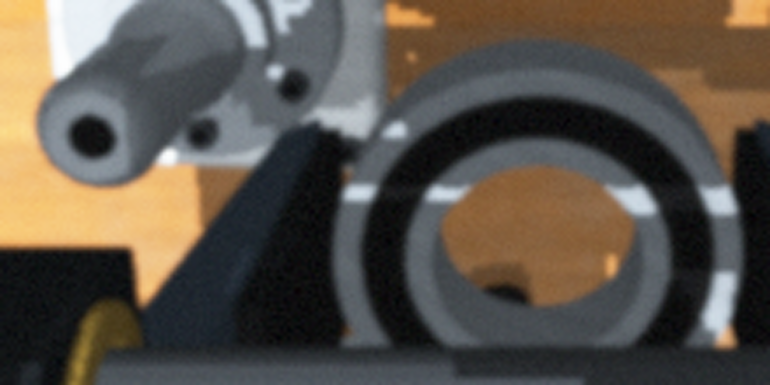

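The crop shows the tip hole at about (155.7,243.4). The bearing's top-edge row is 224.4 and its centre column 283.5.

Run:
```python
from h import *
im=cv2.cvtColor(cv2.imread('pics/w4.png'),cv2.COLOR_BGR2RGB); p=camera_params('wrist')
g=cv2.cvtColor(im,cv2.COLOR_RGB2GRAY); w=255-g[230:256,142:170].astype(float); w=np.where(w>175,w-175,0); v,u=np.mgrid[230:256,142:170]; c=(np.sum(u*w)/w.sum(),np.sum(v*w)/w.sum()); print(c,ray(p,c,.105))
hsv=cv2.cvtColor(im,cv2.COLOR_RGB2HSV)
```

```text
(np.float64(155.84664110685114), np.float64(243.6879479913319)) [ 0.41867797 -0.14979295  0.105     ]
```

Call:
{"method": "carry_out", "body": {"commands": [[[0,0,0,0,0,0.007,5],[0,-3,0,0,0,0,5],[0,-3,0,0,0,0,5],[0,-2.5,0,0,0,0,5],[0,0,1.5,0,0,0,5],[0,0,0.5,0,0,0,5],[0,0,0,0,0,0,5],[0,0,0,0,0,0,5]]]}}

```text
time_s: 5.95
position: [0.418, -0.15, 0.1221]
ee_rot: [-0.0, 3.141, 0.0]
wrist_force: [0.3, 0.2, -1.5]
grip_width: 0.0611
gripper_force: 40.0
```

```bash
python3 st.py w5.png
python3 - <<'E'
from h import *
im=cv2.cvtColor(cv2.imread('pics/w5.png'),cv2.COLOR_BGR2RGB)
save('c5.png',cv2.resize(im[205:315,170:400],None,fx=3.4,fy=3.4,interpolation=cv2.INTER_CUBIC))
E
```

```text
5.95 pos [ 0.418  -0.15    0.1221] F [ 0.3  0.2 -1.5] T [ 0.03 -0.04  0.01] w 0.0611 g 40.0
rot err vs aligned (tool rotvec needed) [0.0002 0.0001 0.    ] q [-0.37  0.2   1.99  0.    0.95 -1.94]
{'K': [[331.5891, 0.0, 283.2109], [0.0, 331.5891, 215.631], [0.0, 0.0, 1.0]], 'origin': [0.3356, -0.1495, 0.2927], 'attitude': [2.0618, 2.0626, 0.3059]}
```

View pics/c5.png

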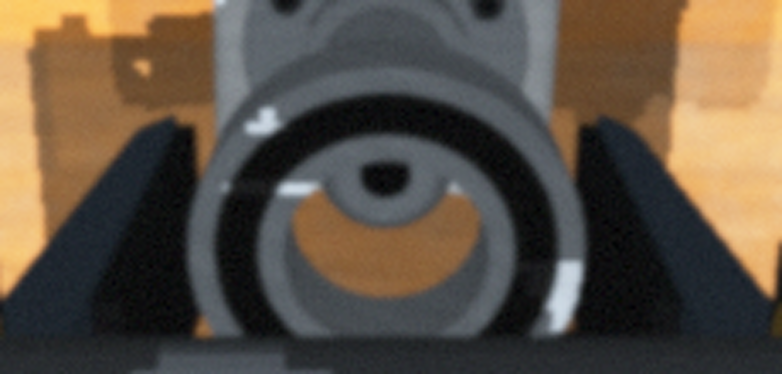

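The shaft tip shows centred through the bore (crop col 385 against bore centre 386), with its hole at full-image row about 257.5.

Run:
```python
from h import *
p=camera_params('wrist'); s=manip.read_state(); print(s['position'])
print(ray(p,(283.2,257.5),.105)); t=s['position']
T=np.linspace(0,2*np.pi,720)
for dx in(-.001,0,.001):
  for r in(.031,.0158):
    c=np.array([proj(p,[t[0]+dx+r*np.cos(a),t[1]+r*np.sin(a),t[2]+.0136]) for a in T]); print(dx,r,c[:,1].min(),c[:,0].min(),c[:,0].max())
```

```text
[ 0.41823441 -0.15010908  0.12233243]
[ 0.41971143 -0.1497048   0.105     ]
-0.001 0.031 221.15907680886582 223.13693582500463 341.61655927506473
-0.001 0.0158 249.51982002091137 252.20799805770488 312.5341069768003
0 0.031 223.07167400489033 223.2372866501902 341.5181487980113
0 0.0158 251.33373446875027 252.2594835042148 312.4846001048766
0.001 0.031 224.97753411899026 223.33730139483436 341.4200680070819
0.001 0.0158 253.14142603054142 252.3107968681527 312.4352587289917
```

Call:
{"method": "carry_out", "body": {"commands": [[[0,0,1,0,0,0,5],[0,0,1,0,0,0,5],[0,0,1,0,0,0,5],[0,0,1,0,0,0,5],[0,0,1,0,0,0,5],[0,0,0.5,0,0,0,5],[0,0,0,0,0,0,5],[0,0,0,0,0,0,5]]]}}

```text
time_s: 6.8
position: [0.4181, -0.1506, 0.0669]
ee_rot: [0.001, 3.141, 0.0]
wrist_force: [0.1, -0.9, -1.1]
grip_width: 0.0614
gripper_force: 40.0
```

```bash
python3 st.py
```

```text
6.8 pos [ 0.4181 -0.1506  0.0669] F [ 0.1 -0.9 -1.1] T [ 0.02 -0.02 -0.  ] w 0.0614 g 40.0
rot err vs aligned (tool rotvec needed) [ 0.      0.0002 -0.0008] q [-0.37  0.28  2.06  0.    0.8  -1.94]
```

Free so far. Continuing slowly over the cone.

Call:
{"method": "carry_out", "body": {"commands": [[[0,0,0.3,0,0,0,5],[0,0,0.3,0,0,0,5],[0,0,0.3,0,0,0,5],[0,0,0.3,0,0,0,5],[0,0,0.3,0,0,0,5],[0,0,0.3,0,0,0,5],[0,0,0,0,0,0,5],[0,0,0,0,0,0,5]]]}}

```text
time_s: 7.6
position: [0.4179, -0.1505, 0.0488]
ee_rot: [-0.001, -3.141, -0.0]
wrist_force: [-0.1, 0.3, -1.3]
grip_width: 0.0615
gripper_force: 40.0
```

Call:
{"method": "carry_out", "body": {"commands": [[[0,0,0.1,0,0,0,5],[0,0,0.1,0,0,0,5],[0,0,0.1,0,0,0,5],[0,0,0.05,0,0,0,5],[0,0,0.0,0,0,0,5],[0,0,0,0,0,0,5],[0,0,0,0,0,0,5],[0,0,0,0,0,0,5]]]}}

```text
time_s: 8.4
position: [0.418, -0.1505, 0.0463]
ee_rot: [0.001, 3.141, -0.0]
wrist_force: [-1.9, 1.1, 6.5]
grip_width: 0.0614
gripper_force: 40.0
```

```bash
python3 st.py
```

```text
8.4 pos [ 0.418  -0.1505  0.0463] F [-1.9  1.1  6.5] T [0.17 0.35 0.01] w 0.0614 g 40.0
rot err vs aligned (tool rotvec needed) [-0.0001  0.0005 -0.0008] q [-0.37  0.31  2.09  0.    0.75 -1.94]
```

Call:
{"method": "carry_out", "body": {"commands": [[[0,0,0.1,0,0,0,5],[0,0,0.1,0,0,0,5],[0,0,0.1,0,0,0,5],[0,0,0,0,0,0,5],[0,0,0,0,0,0,5],[0,0,0,0,0,0,5],[0,0,0,0,0,0,5],[0,0,0,0,0,0,5]]]}}

```text
time_s: 9.2
position: [0.4181, -0.1505, 0.046]
ee_rot: [0.001, 3.14, -0.001]
wrist_force: [-8.6, 2.7, 34.6]
grip_width: 0.0614
gripper_force: 40.0
```

```bash
python3 st.py
```

```text
9.2 pos [ 0.4181 -0.1505  0.046 ] F [-8.6  2.7 34.6] T [0.74 1.56 0.03] w 0.0614 g 40.0
rot err vs aligned (tool rotvec needed) [-0.0004  0.0015 -0.0008] q [-0.37  0.31  2.09  0.    0.75 -1.94]
```

Firmly seated: 35 N, with the TCP 2 mm above shoulder height as expected. Release, rise, and go to the sleeve.

Call:
{"method": "carry_out", "body": {"commands": [[[0,0,-0.35,0,0,0,5],[0,0,0,0,0,0,8.5],[0,0,0,0,0,0,8.5],[0,0,0,0,0,0,8.5],[0,0,-2,0,0,0,8.5],[0,0,-4,0,0,0,8.5],[0,0,-4,0,0,0,8.5],[0,0,-3,0,0,0,8.5]]]}}

```text
time_s: 10.0
position: [0.4184, -0.1507, 0.1778]
ee_rot: [0.001, 3.14, -0.001]
wrist_force: [0.7, -0.1, 0.5]
grip_width: 0.0849
gripper_force: 0.0
```

Call:
{"method": "carry_out", "body": {"commands": [[[0,0,0,0,0,0,8.5],[-1.5,-3.3,0,0,0,0,8.5],[-1.5,-3.3,0,0,0,0,8.5],[-1.5,-3.3,0,0,0,0,8.5],[-1.5,-3.3,0,0,0,0,8.5],[0,0,0,0,0,0,8.5],[0,0,0,0,0,0,8.5],[0,0,0,0,0,0,8.5]]]}}

```text
time_s: 10.8
position: [0.4769, -0.2814, 0.1748]
ee_rot: [-0.001, -3.139, -0.003]
wrist_force: [-0.9, 0.1, -0.3]
grip_width: 0.0849
gripper_force: 0.0
```

```bash
python3 st.py w6.png
```

```text
10.8 pos [ 0.4769 -0.2814  0.1748] F [-0.9  0.1 -0.3] T [-0.01  0.   -0.02] w 0.0849 g 0.0
rot err vs aligned (tool rotvec needed) [ 0.0018 -0.0023 -0.0005] q [-0.55  0.32  1.67  0.    1.16 -2.12]
{'K': [[331.5891, 0.0, 283.2109], [0.0, 331.5891, 215.631], [0.0, 0.0, 1.0]], 'origin': [0.3948, -0.281, 0.3458], 'attitude': [2.0641, 2.064, 0.3052]}
```

View pics/w6.png

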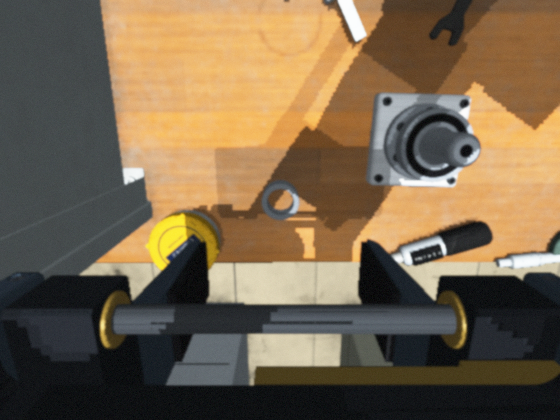

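The sleeve is at (280,201). A yellow tape at (182,246) sits close to the left finger, so I'll use a narrower opening. The wall is clear.

```bash
cat > circ.py <<'E'
# usage: img u v half  z_top r_out z_mid
from m import *
import sys
n,u,v,h,zt,zm=sys.argv[1],*map(float,sys.argv[2:])
im=cv2.cvtColor(cv2.imread('pics/'+n),cv2.COLOR_BGR2RGB)
blobs('wrist',im,dict(o=(int(u),int(v))),dict(o=zm),dict(o=int(h)))
print('TCP',np.round(manip.read_state()['position'],4))
p=camera_params('wrist')
hsv=cv2.cvtColor(im,cv2.COLOR_RGB2HSV); m=(hsv[...,1]<95).astype(np.uint8)
u,v,h=int(u),int(v),int(h); w=m[v-h:v+h+1,u-h:u+h+1]
cs,hi=cv2.findContours(w,cv2.RETR_CCOMP,cv2.CHAIN_APPROX_NONE)
for c,q in zip(cs,hi[0]):
    if q[3]>=0 and len(c)>20:
        f=cv2.fitEllipse(c+np.array([u-h,v-h])); print('bore',np.round(f[0],1),np.round(f[1],1),np.round(ray(p,f[0],zm),4))
E
python3 circ.py w6.png 280 201 28 .022 .011
```

```text
o ell [280.  199.7] [38.2 40.5] rect [280.  199.5] [41. 38.] xyz [ 0.4786 -0.2842  0.011 ]
TCP [ 0.477  -0.2814  0.1752]
bore [280.2 199.3] [21.  24.4] [ 0.4782 -0.284   0.011 ]
```

Call:
{"method": "carry_out", "body": {"commands": [[[-0.15,-0.25,0,0,0,0,6.2],[0,0,4,0,0,0,6.2],[0,0,4,0,0,0,6.2],[0,0,4,0,0,0,6.2],[0,0,3,0,0,0,6.2],[0,0,1.9,0,0,0,6.2],[0,0,0,0,0,0,6.2],[0,0,0,0,0,0,6.2]]]}}

```text
time_s: 11.65
position: [0.4797, -0.2849, 0.0075]
ee_rot: [0.0, 3.141, -0.0]
wrist_force: [0.1, 0.0, -1.2]
grip_width: 0.0618
gripper_force: 0.0
```

Call:
{"method": "carry_out", "body": {"commands": [[[0,0,0,0,0,0,3],[0,0,0,0,0,0,3],[0,0,0,0,0,0,3],[0,0,0,0,0,0,3],[0,0,0,0,0,0,3],[0,0,0,0,0,0,3],[0,0,0,0,0,0,3],[0,0,0,0,0,0,3]]]}}

```text
time_s: 12.45
position: [0.4798, -0.2852, 0.0079]
ee_rot: [0.001, 3.14, -0.001]
wrist_force: [-0.1, 0.5, 6.9]
grip_width: 0.0371
gripper_force: 40.0
```

Call:
{"method": "carry_out", "body": {"commands": [[[0,0,-2,0,0,0,3],[0,0,-4,0,0,0,3],[0,0,-4,0,0,0,3],[0,0,-4,0,0,0,3],[0,0,0,0,0,0,3],[1.5,3.3,0,0,0,0,3],[1.5,3.3,0,0,0,0,3],[1.5,3.3,0,0,0,0,3]]]}}

```text
time_s: 13.25
position: [0.433, -0.1848, 0.1459]
ee_rot: [-0.003, -3.14, -0.001]
wrist_force: [-0.0, -0.1, -0.2]
grip_width: 0.0373
gripper_force: 40.0
```

Call:
{"method": "carry_out", "body": {"commands": [[[1.5,3.5,0,0,0,0,3],[0,0,0.5,0,0,0,3],[0,0,0.5,0,0,0,3],[0,0,0.5,0,0,0,3],[0,0,0,0,0,0,3],[0,0,0,0,0,0,3],[0,0,0,0,0,0,3],[0,0,0,0,0,0,3]]]}}

```text
time_s: 14.05
position: [0.4196, -0.1514, 0.132]
ee_rot: [0.002, 3.141, -0.0]
wrist_force: [0.2, 1.3, -1.1]
grip_width: 0.0372
gripper_force: 40.0
```

```bash
python3 st.py w7.png
python3 - <<'E'
from h import *
im=cv2.cvtColor(cv2.imread('pics/w7.png'),cv2.COLOR_BGR2RGB)
save('c7.png',cv2.resize(im[205:315,170:400],None,fx=3.4,fy=3.4,interpolation=cv2.INTER_CUBIC))
E
```

```text
14.05 pos [ 0.4196 -0.1514  0.132 ] F [ 0.2  1.3 -1.1] T [ 0.03 -0.02 -0.06] w 0.0372 g 40.0
rot err vs aligned (tool rotvec needed) [-0.      0.0003 -0.0013] q [-0.37  0.19  1.97  0.    0.98 -1.94]
{'K': [[331.5891, 0.0, 283.2109], [0.0, 331.5891, 215.631], [0.0, 0.0, 1.0]], 'origin': [0.3371, -0.1506, 0.3024], 'attitude': [2.0633, 2.0614, 0.3054]}
```

View pics/c7.png

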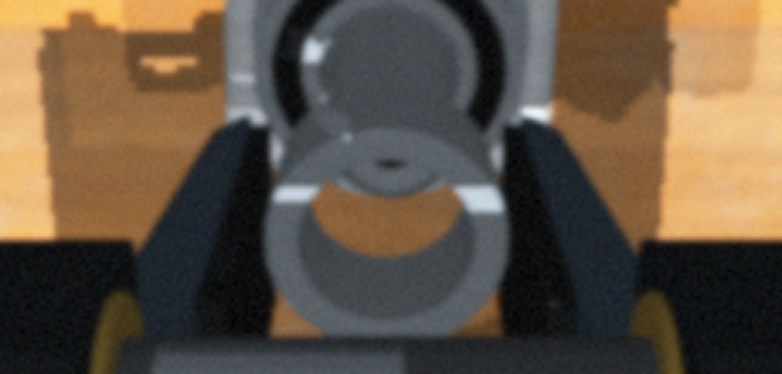

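The tip hole is at crop col 391 against sleeve centre 386.5, so I need about +0.8 mm in y. The sleeve's top-edge row is about 242.4.

Run:
```python
from h import *
p=camera_params('wrist'); s=manip.read_state(); t=s['position']; print(np.round(t,4))
T=np.linspace(0,2*np.pi,720)
for dx in(-.002,-.001,0,.001):
  for r in(.019,.0135):
    c=np.array([proj(p,[t[0]+dx+r*np.cos(a),t[1]+r*np.sin(a),t[2]+.0142]) for a in T]); i=c[:,0].argmin(); print(dx,r,'row',c[:,1].min(),c[:,1].max(),c[i],c[:,0].max())
```

```text
[ 0.4196 -0.1512  0.132 ]
-0.002 0.019 row 242.33172972447457 308.25575221288415 [245.94485149 275.14247786] 318.8690600343109
-0.002 0.0135 row 252.40706436039486 299.22411529665015 [256.50493935 275.69607023] 308.3063691799738
-0.001 0.019 row 244.17791976187658 309.8804984974924 [246.0095201  276.87649816] 318.81114381156755
-0.001 0.0135 row 254.21849649694093 300.87836474950296 [256.55183274 277.42828652] 308.26622852622205
0 0.019 row 246.01771618293063 311.4999654372822 [246.07397166 278.60469845] 318.75342197302996
0 0.0135 row 256.0237145696213 302.5271905276905 [256.59856881 279.15469177] 308.2262225295779
0.001 0.019 row 247.85115214321746 313.11417872205527 [246.13820726 280.32710797] 318.6958935417201
0.001 0.0135 row 257.82275049942484 304.17061926090565 [256.64514837 280.87531519] 308.1863505135885
```

Call:
{"method": "carry_out", "body": {"commands": [[[-0.12,0.08,0,0,0,0,3],[0,0,1,0,0,0,3],[0,0,1,0,0,0,3],[0,0,0.5,0,0,0,3],[0,0,0.5,0,0,0,3],[0,0,0.5,0,0,0,3],[0,0,0,0,0,0,3],[0,0,0,0,0,0,3]]]}}

```text
time_s: 14.9
position: [0.4207, -0.1502, 0.0969]
ee_rot: [0.001, 3.142, 0.0]
wrist_force: [0.2, -0.2, -0.1]
grip_width: 0.0371
gripper_force: 40.0
```

Sleeve bottom at about 0.089, past the tip cone with no force.

Call:
{"method": "carry_out", "body": {"commands": [[[0,0,0.5,0,0,0,3],[0,0,0.5,0,0,0,3],[0,0,0.5,0,0,0,3],[0,0,0.5,0,0,0,3],[0,0,0.4,0,0,0,3],[0,0,0.3,0,0,0,3],[0,0,0,0,0,0,3],[0,0,0,0,0,0,3]]]}}

```text
time_s: 15.7
position: [0.4207, -0.1502, 0.0699]
ee_rot: [0.001, 3.141, 0.0]
wrist_force: [0.3, -0.2, -0.4]
grip_width: 0.0374
gripper_force: 40.0
```

```bash
python3 st.py
```

```text
15.7 pos [ 0.4207 -0.1502  0.0699] F [ 0.3 -0.2 -0.4] T [ 0.07 -0.02 -0.02] w 0.0374 g 40.0
rot err vs aligned (tool rotvec needed) [ 0.0001  0.0001 -0.0008] q [-0.37  0.27  2.05  0.    0.81 -1.94]
```

Call:
{"method": "carry_out", "body": {"commands": [[[0,0,0.1,0,0,0,3],[0,0,0.1,0,0,0,3],[0,0,0.1,0,0,0,3],[0,0,0.1,0,0,0,3],[0,0,0.1,0,0,0,3],[0,0,0,0,0,0,3],[0,0,0,0,0,0,3],[0,0,0,0,0,0,3]]]}}

```text
time_s: 16.5
position: [0.4209, -0.1503, 0.0677]
ee_rot: [0.001, 3.14, -0.001]
wrist_force: [-5.7, 2.6, 24.1]
grip_width: 0.0371
gripper_force: 40.0
```

```bash
python3 st.py
```

```text
16.5 pos [ 0.4209 -0.1503  0.0677] F [-5.7  2.6 24.1] T [ 0.57  1.07 -0.04] w 0.0371 g 40.0
rot err vs aligned (tool rotvec needed) [-0.0005  0.0016 -0.0008] q [-0.37  0.28  2.06  0.    0.81 -1.94]
```

Sleeve seated at the right height (24 N). One more push, then release and travel to the small bearing.

Call:
{"method": "carry_out", "body": {"commands": [[[0,0,0.1,0,0,0,3],[0,0,0,0,0,0,3],[0,0,0,0,0,0,3],[0,0,-0.4,0,0,0,3],[0,0,0,0,0,0,8],[0,0,0,0,0,0,8],[0,0,0,0,0,0,8],[0,0,0,0,0,0,8]]]}}

```text
time_s: 17.3
position: [0.4204, -0.1501, 0.0675]
ee_rot: [-0.001, -3.141, -0.001]
wrist_force: [-0.6, 0.9, 0.5]
grip_width: 0.0663
gripper_force: 0.0
```

Call:
{"method": "carry_out", "body": {"commands": [[[0,0,-2,0,0,0,8],[0,0,-4,0,0,0,8],[0,0,-4,0,0,0,8],[0,0,-1,0,0,0,8],[0.2,4,0,0,0,0,8],[0.2,4,0,0,0,0,8],[0.2,4,0,0,0,0,8],[0.2,4,0,0,0,0,8]]]}}

```text
time_s: 18.1
position: [0.4119, 0.0111, 0.1771]
ee_rot: [-0.003, -3.14, -0.0]
wrist_force: [0.1, 0.7, -0.1]
grip_width: 0.0806
gripper_force: 0.0
```

Call:
{"method": "carry_out", "body": {"commands": [[[0.2,4,0,0,0,0,8],[0.2,4,0,0,0,0,8],[0.2,4,0,0,0,0,8],[0.1,3,0,0,0,0,8],[0,2.8,2,0,0,0,8],[0,0,2,0,0,0,8],[0,0,0,0,0,0,8],[0,0,0,0,0,0,8]]]}}

```text
time_s: 18.9
position: [0.4054, 0.1875, 0.1374]
ee_rot: [-0.001, -3.14, 0.001]
wrist_force: [0.2, 0.5, 0.0]
grip_width: 0.08
gripper_force: 0.0
```

```bash
python3 st.py w8.png
```

```text
18.9 pos [0.4054 0.1875 0.1374] F [0.2 0.5 0. ] T [ 0.02 -0.05  0.  ] w 0.08 g 0.0
rot err vs aligned (tool rotvec needed) [-0.0008 -0.0018 -0.0008] q [ 0.41  0.19  1.96 -0.    1.   -1.16]
{'K': [[331.5891, 0.0, 283.2109], [0.0, 331.5891, 215.631], [0.0, 0.0, 1.0]], 'origin': [0.3236, 0.1882, 0.3086], 'attitude': [2.0637, 2.0614, 0.305]}
```

View pics/w8.png

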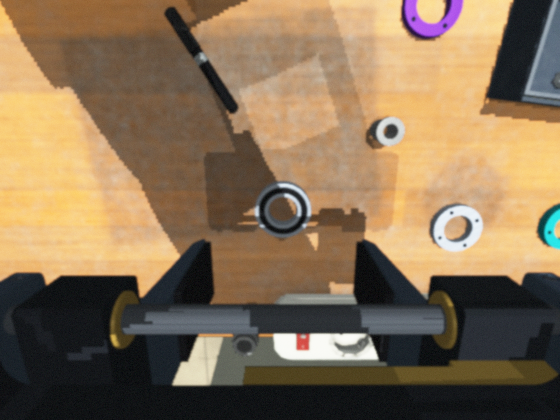

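The small bearing is at (283,209) with the end ring at (457,228). Their surroundings are clear.

```bash
python3 circ.py w8.png 283 209 36 .015 .0075;python3 circ.py w8.png 457 228 32 .01 .005
```

```text
o ell [282.6 207.5] [57.  61.9] rect [281.4 209.1] [59.4 58.8] xyz [0.407  0.1873 0.0075]
TCP [0.406  0.1875 0.1381]
bore [282.7 208.7] [22.4 26.3] [0.4081 0.1874 0.0075]
o ell [457.1 226. ] [50.3 65.3] rect [456.5 228. ] [64. 55.] xyz [0.4264 0.3557 0.005 ]
TCP [0.406  0.1875 0.1381]
bore [456.8 227.9] [17.7 24.5] [0.4283 0.3557 0.005 ]
```

Call:
{"method": "carry_out", "body": {"commands": [[[-0.2,0,0,0,0,0,8],[0,0,4,0,0,0,8],[0,0,4,0,0,0,8],[0,0,3.5,0,0,0,8],[0,0,1.9,0,0,0,8],[0,0,0,0,0,0,8],[0,0,0,0,0,0,4.5],[0,0,0,0,0,0,4.5]]]}}

```text
time_s: 19.75
position: [0.4093, 0.1882, 0.0054]
ee_rot: [0.002, 3.138, 0.002]
wrist_force: [1.2, -0.3, 0.2]
grip_width: 0.067
gripper_force: 0.0
```

Call:
{"method": "carry_out", "body": {"commands": [[[0,0,0,0,0,0,4.5],[0,0,0,0,0,0,4.5],[0,0,0,0,0,0,4.5],[0,0,0,0,0,0,4.5],[0,0,0,0,0,0,4.5],[0,0,0,0,0,0,4.5],[0,0,0,0,0,0,4.5],[0,0,0,0,0,0,4.5]]]}}

```text
time_s: 20.55
position: [0.4085, 0.188, 0.005]
ee_rot: [0.001, 3.14, 0.001]
wrist_force: [0.6, -1.1, 6.6]
grip_width: 0.05
gripper_force: 40.0
```

```bash
python3 st.py
```

```text
20.55 pos [0.4085 0.188  0.005 ] F [ 0.6 -1.1  6.6] T [-0.28  0.1  -0.04] w 0.05 g 40.0
rot err vs aligned (tool rotvec needed) [ 0.0006  0.0018 -0.0006] q [ 0.41  0.38  2.12 -0.    0.64 -1.16]
```

Call:
{"method": "carry_out", "body": {"commands": [[[0,0,-2,0,0,0,4.5],[0,0,-4,0,0,0,4.5],[0,0,-4,0,0,0,4.5],[0,0,-3,0,0,0,4.5],[0,0,0,0,0,0,4.5],[0,0,0,0,0,0,4.5],[0,0,0,0,0,0,4.5],[0,0,0,0,0,0,4.5]]]}}

```text
time_s: 21.35
position: [0.4068, 0.1874, 0.1324]
ee_rot: [-0.001, -3.138, 0.002]
wrist_force: [-0.4, 0.1, -1.4]
grip_width: 0.0505
gripper_force: 40.0
```

```bash
python3 st.py w9.png
python3 - <<'E'
from h import *
im=cv2.cvtColor(cv2.imread('pics/w9.png'),cv2.COLOR_BGR2RGB)
p=camera_params('wrist'); t=manip.read_state()['position']
T=np.linspace(0,2*np.pi,720); h=.010
for dx in(-.002,-.001,0,.001,.002):
  for r in(.026,.0135):
    c=np.array([proj(p,[t[0]+dx+r*np.cos(a),t[1]+r*np.sin(a),t[2]+h]) for a in T]); print(dx,r,np.round([c[:,1].min(),c[:,1].max(),c[:,0].min(),c[:,0].max()],1))
g=cv2.cvtColor(im,cv2.COLOR_RGB2GRAY)
print('col283',[(r,int(g[r,283]),int(im[r,283,0])-int(im[r,283,2])) for r in range(214,310,1)])
A=lambda x:' '.join(map(str,x))
for r in(262,274): print('row',r,A(g[r,215:350]))
E
```

```text
21.35 pos [0.4068 0.1874 0.1324] F [-0.4  0.1 -1.4] T [ 0.05 -0.05  0.05] w 0.0505 g 40.0
rot err vs aligned (tool rotvec needed) [-0.0013 -0.0033 -0.0008] q [ 0.41  0.2   1.96  0.    0.99 -1.16]
{'K': [[331.5891, 0.0, 283.2109], [0.0, 331.5891, 215.631], [0.0, 0.0, 1.0]], 'origin': [0.325, 0.1883, 0.3033], 'attitude': [2.0642, 2.0634, 0.3011]}
-0.002 0.026 [226.3 315.  233.6 331.2]
-0.002 0.0135 [249.  295.  257.1 307.7]
-0.001 0.026 [228.1 316.5 233.7 331.1]
-0.001 0.0135 [250.8 296.6 257.1 307.7]
0 0.026 [230.  318.1 233.8 331. ]
0 0.0135 [252.5 298.2 257.2 307.6]
0.001 0.026 [231.8 319.6 233.9 330.9]
0.001 0.0135 [254.3 299.8 257.2 307.6]
0.002 0.026 [233.6 321.2 233.9 330.9]
0.002 0.0135 [256.1 301.5 257.3 307.5]
col283 [(214, 76, 39), (215, 79, 38), (216, 78, 37), (217, 76, 39), (218, 78, 40), (219, 81, 24), (220, 82, 2), (221, 85, -8), (222, 86, -12), (223, 82, -11), (224, 86, -12), (225, 88, -12), (226, 87, -8), (227, 93, -12), (228, 109, -13), (229, 114, -15), (230, 113, -14), (231, 116, -16), (232, 110, -15), (233, 97, -12), (234, 66, -7), (235, 30, -3), (236, 17, -3), (237
[... 1398 characters left out ...]
 114 117 118 116 116 117 118 115 114 115 114 114 112 113 113 113 113 108 116 113 113 110 108 107 105 108 111 113 106 87 57 28 21 14 17 15 16 16 17 41 93 164 211 220 197 149 107 80 44 21 14 13 8 13 15 21 19 14 14 23 28 33 40 41 38 39 45
row 274 41 40 34 33 26 20 14 15 17 17 15 16 14 16 12 10 8 19 16 18 30 68 93 106 109 103 85 55 22 18 16 11 16 13 14 28 45 74 105 114 116 110 104 94 79 78 81 82 86 100 109 118 119 122 121 123 120 120 121 121 123 122 123 120 122 116 116 116 119 115 116 114 115 116 116 116 118 116 115 114 118 116 119 121 122 119 114 105 96 81 77 77 79 88 97 110 105 110 107 87 56 30 12 12 15 14 17 12 23 40 69 96 110 111 106 85 47 20 10 16 19 14 14 15 21 9 15 13 18 17 17 17 22 28 33
```

Call:
{"method": "carry_out", "body": {"commands": [[[-0.2,-4,0,0,0,0,4.5],[-0.2,-4,0,0,0,0,4.5],[-0.2,-4,0,0,0,0,4.5],[-0.2,-4,0,0,0,0,4.5],[-0.2,-4,0,0,0,0,4.5],[-0.2,-4,0,0,0,0,4.5],[-0.1,-4,0,0,0,0,4.5],[0,-3,0,0,0,0,4.5]]]}}

```text
time_s: 22.2
position: [0.4202, -0.1243, 0.1331]
ee_rot: [-0.003, -3.14, -0.0]
wrist_force: [1.2, 0.5, -2.3]
grip_width: 0.0503
gripper_force: 40.0
```

Call:
{"method": "carry_out", "body": {"commands": [[[0,-2.8,0,0,0,0,4.5],[0,0,0,0,0,0,4.5],[0,0,0,0,0,0,4.5],[0,0,0,0,0,0,4.5],[0,0,0,0,0,0,4.5],[0,0,0,0,0,0,4.5],[0,0,0,0,0,0,4.5],[0,0,0,0,0,0,4.5]]]}}

```text
time_s: 23.0
position: [0.4207, -0.1498, 0.134]
ee_rot: [0.0, 3.141, 0.0]
wrist_force: [-0.8, -0.7, -1.8]
grip_width: 0.0501
gripper_force: 40.0
```

```bash
python3 st.py w10.png
cat > chk.py <<'E'
from h import *
import sys
n=sys.argv[1]; r0=float(sys.argv[2]); h=float(sys.argv[3])
im=cv2.cvtColor(cv2.imread('pics/'+n),cv2.COLOR_BGR2RGB)
p=camera_params('wrist'); t=manip.read_state()['position']
T=np.linspace(0,2*np.pi,720)
for dx in(-.002,-.001,0,.001):
  for r in(r0,.0135):
    c=np.array([proj(p,[t[0]+dx+r*np.cos(a),t[1]+r*np.sin(a),t[2]+h]) for a in T]); print(dx,r,np.round([c[:,1].min(),c[:,1].max(),c[:,0].min(),c[:,0].max()],1))
print('shaft tip expected',proj(p,[.4188,-.1503,.105]))
g=cv2.cvtColor(im,cv2.COLOR_RGB2GRAY); A=lambda x:' '.join(map(str,x))
print('col283 from 210',A(g[210:310,283])); print('r-b',A(im[210:310,283,0].astype(int)-im[210:310,283,2]))
for r in map(int,sys.argv[4:]): print('row',r,'from 225',A(g[r,225:342]))
E
python3 chk.py w10.png .026 .010 256 262 274
```

```text
23.0 pos [ 0.4207 -0.1498  0.134 ] F [-0.8 -0.7 -1.8] T [ 0.04 -0.01  0.03] w 0.0501 g 40.0
rot err vs aligned (tool rotvec needed) [ 0.      0.0002 -0.0001] q [-0.37  0.19  1.96  0.    0.98 -1.94]
{'K': [[331.5891, 0.0, 283.2109], [0.0, 331.5891, 215.631], [0.0, 0.0, 1.0]], 'origin': [0.3381, -0.1494, 0.3044], 'attitude': [2.0626, 2.0625, 0.3055]}
-0.002 0.026 [226.4 315.  233.7 331.2]
-0.002 0.0135 [249.1 295.1 257.1 307.8]
-0.001 0.026 [228.3 316.6 233.8 331.2]
-0.001 0.0135 [250.9 296.7 257.2 307.7]
0 0.026 [230.1 318.1 233.8 331.1]
0 0.0135 [252.7 298.3 257.2 307.7]
0.001 0.026 [232.  319.7 233.9 331. ]
0.001 0.0135 [254.4 299.9 257.3 307.6]
shaft tip expected [282.05608813 245.36223675]
col283 from 210 101 101 102 97 98 94 83 79 77 79 73 77 77 76 78 77 78 84 91 105 104 105 99 84 49 34 11 14 9 13 10 16 25 52 80 97 102 104 96 83 58 59 82 95 104 102 102 97 89 83 88 97 99 101 103 103 101 108 106 107 102 105 103 106 105 104 106 104 104 107 108 108 100 90 78 77 74 71 72 79 77 76 78 73 76 81 92 99 98 100 85 58 27 24 27 39 39 47 55 68
r-b -13 -15 -12 -13 -15 -11 -7 -10 -9 -9 -8 -9 -9 -
[... 801 characters left out ...]
81 149 137 114 110 109 105 103 104 104 104 103 103 102 103 105 102 107 107 102 105 102 100 103 99 103 103 100 99 102 100 100 100 98 99 101 101 104 102 100 101 102 100 102 103 112 138 173 195 206 210 210 198 165 109 53 30 30 25 28 27 29 26 45 86 133 153 127 103 93 91 71 40 21 14 16 12 12 17 15 13 16 15
row 274 from 225 18 18 14 14 9 17 15 10 13 13 28 60 86 95 96 89 72 46 24 15 17 9 16 14 11 19 43 68 90 98 101 100 95 84 71 70 69 72 77 91 98 100 100 102 101 104 104 103 102 105 103 104 103 104 105 102 101 105 105 106 103 105 106 107 103 106 104 103 107 103 107 105 106 105 99 104 100 96 82 74 70 69 68 78 90 96 99 96 90 78 45 26 16 9 14 14 13 16 16 32 59 87 98 98 93 76 43 21 9 8 9 8 12 17 10 14 11
```

Run:
```python
from h import *
p=camera_params('wrist')
for x in(.418,.419,.420): print(x,proj(p,[x+.009,-.15,.105]),proj(p,[x,-.15,.105]))
```

```text
0.418 [282.53037258 257.04413735] [282.51937654 244.2086774 ]
0.419 [282.53157799 258.45119268] [282.52061158 245.65031168]
0.42 [282.53278018 259.85448287] [282.52184327 247.08804128]
```

Call:
{"method": "carry_out", "body": {"commands": [[[0.05,-0.05,0,0,0,0,4.5],[0,0,0.8,0,0,0,4.5],[0,0,0.8,0,0,0,4.5],[0,0,0.6,0,0,0,4.5],[0,0,0.4,0,0,0,4.5],[0,0,0.4,0,0,0,4.5],[0,0,0.4,0,0,0,4.5],[0,0,0,0,0,0,4.5]]]}}

```text
time_s: 23.85
position: [0.4198, -0.1506, 0.0994]
ee_rot: [-0.001, -3.141, -0.001]
wrist_force: [-0.1, -1.4, -1.1]
grip_width: 0.0499
gripper_force: 40.0
```

```bash
python3 st.py
```

```text
23.85 pos [ 0.4198 -0.1506  0.0994] F [-0.1 -1.4 -1.1] T [ 0.06 -0.03 -0.05] w 0.0499 g 40.0
rot err vs aligned (tool rotvec needed) [ 0.0004 -0.0009 -0.0008] q [-0.37  0.23  2.01  0.    0.89 -1.94]
```

Call:
{"method": "carry_out", "body": {"commands": [[[0,0,0.3,0,0,0,4.5],[0,0,0.3,0,0,0,4.5],[0,0,0.3,0,0,0,4.5],[0,0,0.2,0,0,0,4.5],[0,0,0.1,0,0,0,4.5],[0,0,0,0,0,0,4.5],[0,0,0,0,0,0,4.5],[0,0,0,0,0,0,4.5]]]}}

```text
time_s: 24.65
position: [0.4202, -0.1507, 0.088]
ee_rot: [0.001, 3.141, -0.0]
wrist_force: [0.0, 0.2, -1.6]
grip_width: 0.0501
gripper_force: 40.0
```

```bash
python3 st.py
```

```text
24.65 pos [ 0.4202 -0.1507  0.088 ] F [ 0.   0.2 -1.6] T [0.02 0.01 0.  ] w 0.0501 g 40.0
rot err vs aligned (tool rotvec needed) [-0.      0.0003 -0.0008] q [-0.37  0.25  2.03  0.    0.86 -1.94]
```

Call:
{"method": "carry_out", "body": {"commands": [[[0,0,0.1,0,0,0,4.5],[0,0,0.1,0,0,0,4.5],[0,0,0.1,0,0,0,4.5],[0,0,0.1,0,0,0,4.5],[0,0,0,0,0,0,4.5],[0,0,0,0,0,0,4.5],[0,0,0,0,0,0,4.5],[0,0,0,0,0,0,4.5]]]}}

```text
time_s: 25.45
position: [0.4205, -0.1508, 0.0867]
ee_rot: [0.001, 3.14, -0.001]
wrist_force: [-5.7, 2.1, 21.9]
grip_width: 0.0504
gripper_force: 40.0
```

```bash
python3 st.py
```

```text
25.45 pos [ 0.4205 -0.1508  0.0867] F [-5.7  2.1 21.9] T [0.49 1.11 0.  ] w 0.0504 g 40.0
rot err vs aligned (tool rotvec needed) [-0.0005  0.0019 -0.0008] q [-0.37  0.25  2.03  0.    0.86 -1.94]
```

Small bearing seated at the expected height (22 N). Final push, release, then go to the end ring.

Call:
{"method": "carry_out", "body": {"commands": [[[0,0,0.1,0,0,0,4.5],[0,0,0,0,0,0,4.5],[0,0,0,0,0,0,4.5],[0,0,-0.4,0,0,0,4.5],[0,0,0,0,0,0,8],[0,0,0,0,0,0,8],[0,0,0,0,0,0,8],[0,0,0,0,0,0,8]]]}}

```text
time_s: 26.25
position: [0.4199, -0.1506, 0.0865]
ee_rot: [-0.001, -3.141, -0.001]
wrist_force: [-0.2, 0.3, 0.0]
grip_width: 0.0789
gripper_force: 0.0
```

Call:
{"method": "carry_out", "body": {"commands": [[[0,0,-2,0,0,0,8],[0,0,-4,0,0,0,8],[0,0,-1,0,0,0,8],[-0.1,4,0,0,0,0,8],[-0.1,4,0,0,0,0,8],[-0.1,4,0,0,0,0,8],[-0.1,4,0,0,0,0,8],[-0.1,4,0,0,0,0,8]]]}}

```text
time_s: 27.05
position: [0.4248, 0.0508, 0.1564]
ee_rot: [-0.002, -3.141, 0.0]
wrist_force: [1.2, 0.3, 0.1]
grip_width: 0.0796
gripper_force: 0.0
```

Call:
{"method": "carry_out", "body": {"commands": [[[-0.1,4,0,0,0,0,8],[-0.1,4,0,0,0,0,8],[0,4,0,0,0,0,8],[0,4,0,0,0,0,8],[0,4,0,0,0,0,8],[0,4,0,0,0,0,8],[0,4,0,0,0,0,8],[0,2.6,1,0,0,0,8]]]}}

```text
time_s: 27.85
position: [0.4278, 0.3585, 0.1471]
ee_rot: [-0.001, 3.14, 0.003]
wrist_force: [0.5, -0.6, 0.5]
grip_width: 0.0799
gripper_force: 0.0
```

Call:
{"method": "carry_out", "body": {"commands": [[[0,0,1.5,0,0,0,8],[0,0,0,0,0,0,8],[0,0,0,0,0,0,8],[0,0,0,0,0,0,8],[0,0,0,0,0,0,8],[0,0,0,0,0,0,8],[0,0,0,0,0,0,8],[0,0,0,0,0,0,8]]]}}

```text
time_s: 28.65
position: [0.4276, 0.3552, 0.1322]
ee_rot: [0.002, 3.141, 0.001]
wrist_force: [0.8, -0.0, -0.4]
grip_width: 0.0798
gripper_force: 0.0
```

```bash
python3 st.py w11.png
python3 - <<'E'
from h import *
p=camera_params('wrist'); c=proj(p,[.427,.3557,.005]).round().astype(int); print(c)
import subprocess; print(subprocess.run(['python3','circ.py','w11.png',str(c[0]),str(c[1]),'38','.01','.005'],capture_output=True,text=True).stdout)
E
```

```text
28.65 pos [0.4276 0.3552 0.1322] F [ 0.8 -0.  -0.4] T [0.01 0.01 0.01] w 0.0798 g 0.0
rot err vs aligned (tool rotvec needed) [ 0.0004  0.0004 -0.0011] q [ 0.67  0.35  1.73  0.    1.05 -0.9 ]
{'K': [[331.5891, 0.0, 283.2109], [0.0, 331.5891, 215.631], [0.0, 0.0, 1.0]], 'origin': [0.3451, 0.3558, 0.3026], 'attitude': [2.0634, 2.0617, 0.3057]}
[283 207]
o ell [283.6 200.9] [50.1 68. ] rect [282.5 198.4] [51.9 67.1] xyz [0.4212 0.356  0.005 ]
TCP [0.4275 0.3553 0.1322]
bore [281.6 206.8] [22.8 26.8] [0.4269 0.3541 0.005 ]
```

Call:
{"method": "carry_out", "body": {"commands": [[[0.1,-0.05,0,0,0,0,8],[0,0,4,0,0,0,8],[0,0,4,0,0,0,8],[0,0,3,0,0,0,8],[0,0,1.85,0,0,0,8],[0,0,0,0,0,0,8],[0,0,0,0,0,0,4],[0,0,0,0,0,0,4]]]}}

```text
time_s: 29.5
position: [0.4266, 0.355, 0.0037]
ee_rot: [0.001, 3.141, 0.001]
wrist_force: [0.3, -0.3, -0.3]
grip_width: 0.0668
gripper_force: 0.0
```

Call:
{"method": "carry_out", "body": {"commands": [[[0,0,0,0,0,0,4],[0,0,0,0,0,0,4],[0,0,0,0,0,0,4],[0,0,0,0,0,0,4],[0,0,0,0,0,0,4],[0,0,0,0,0,0,4],[0,0,0,0,0,0,4],[0,0,0,0,0,0,4]]]}}

```text
time_s: 30.3
position: [0.4265, 0.3548, 0.0037]
ee_rot: [0.001, 3.141, 0.0]
wrist_force: [-0.6, -0.5, 4.9]
grip_width: 0.0439
gripper_force: 40.0
```

```bash
python3 st.py
```

```text
30.3 pos [0.4265 0.3548 0.0037] F [-0.6 -0.5  4.9] T [-0.23  0.18 -0.08] w 0.0439 g 40.0
rot err vs aligned (tool rotvec needed) [ 0.0002  0.0002 -0.0008] q [ 0.67  0.5   1.88  0.    0.76 -0.9 ]
```

Call:
{"method": "carry_out", "body": {"commands": [[[0,0,-1.5,0,0,0,4],[0,0,-4,0,0,0,4],[0,0,-4,0,0,0,4],[0,0,-4,0,0,0,4],[0.1,-4,0,0,0,0,4],[0.1,-4,0,0,0,0,4],[0.1,-4,0,0,0,0,4],[0.1,-4,0,0,0,0,4]]]}}

```text
time_s: 31.1
position: [0.4219, 0.1934, 0.138]
ee_rot: [0.0, -3.141, 0.0]
wrist_force: [0.2, -0.6, -0.6]
grip_width: 0.0441
gripper_force: 40.0
```

Call:
{"method": "carry_out", "body": {"commands": [[[0.1,-4,0,0,0,0,4],[0.1,-4,0,0,0,0,4],[0.05,-4,0,0,0,0,4],[0,-4,0,0,0,0,4],[0,-4,0,0,0,0,4],[0,-4,0,0,0,0,4],[0,-4,0,0,0,0,4],[0,-3,0,0,0,0,4]]]}}

```text
time_s: 31.9
position: [0.4193, -0.1172, 0.1381]
ee_rot: [0.003, 3.142, -0.0]
wrist_force: [0.4, -0.4, -0.9]
grip_width: 0.0435
gripper_force: 40.0
```

Call:
{"method": "carry_out", "body": {"commands": [[[0,-2,0,0,0,0,4],[0,-1.55,0,0,0,0,4],[0,0,0,0,0,0,4],[0,0,0,0,0,0,4],[0,0,0,0,0,0,4],[0,0,0,0,0,0,4],[0,0,0,0,0,0,4],[0,0,0,0,0,0,4]]]}}

```text
time_s: 32.7
position: [0.4196, -0.1503, 0.1385]
ee_rot: [0.0, 3.141, 0.0]
wrist_force: [-0.2, -0.4, -0.3]
grip_width: 0.0438
gripper_force: 40.0
```

```bash
python3 st.py w12.png; python3 chk.py w12.png .023 .0063 258 274 280
python3 - <<'E'
from h import *
im=cv2.cvtColor(cv2.imread('pics/w12.png'),cv2.COLOR_BGR2RGB)
save('c12.png',cv2.resize(im[205:315,170:400],None,fx=3.4,fy=3.4,interpolation=cv2.INTER_CUBIC))
E
```

```text
32.7 pos [ 0.4196 -0.1503  0.1385] F [-0.2 -0.4 -0.3] T [ 0.04 -0.06  0.05] w 0.0438 g 40.0
rot err vs aligned (tool rotvec needed) [ 0.0001  0.0001 -0.    ] q [-0.37  0.19  1.96  0.    1.   -1.94]
{'K': [[331.5891, 0.0, 283.2109], [0.0, 331.5891, 215.631], [0.0, 0.0, 1.0]], 'origin': [0.3372, -0.1498, 0.3089], 'attitude': [2.0625, 2.0626, 0.3055]}
-0.002 0.023 [229.6 306.6 240.2 324.7]
-0.002 0.0135 [246.4 291.6 257.6 307.3]
-0.001 0.023 [231.4 308.1 240.2 324.7]
-0.001 0.0135 [248.2 293.2 257.7 307.2]
0 0.023 [233.2 309.7 240.3 324.6]
0 0.0135 [249.9 294.8 257.7 307.2]
0.001 0.023 [234.9 311.2 240.4 324.5]
0.001 0.0135 [251.6 296.4 257.8 307.1]
shaft tip expected [282.71913416 244.20904551]
col283 from 210 28 17 13 8 14 22 49 81 97 101 96 88 81 74 73 76 80 78 76 74 77 73 79 87 98 100 99 98 100 136 182 204 208 188 147 112 99 99 88 81 74 86 98 102 103 101 95 85 78 92 98 95 83 58 24 15 8 12 18 38 69 92 98 95 95 102 101 99 108 105 106 108 103 105 100 100 93 79 76 71 73 72 71 76 83 89 95 95 95 95 95 95 94 76 57 44 44 49 59 68
r-b -2 -2 0 -7 -2 -3 -6 -11 -15 -12 -12 -10 -11 -11 -9 -7 -9 
[... 781 characters left out ...]
94 95 95 96 98 96 95 96 96 95 87 74 69 77 89 97 102 102 102 102 101 104 100 103 100 97 97 99 97 100 99 100 97 97 96 95 97 98 101 97 103 102 101 99 103 99 102 106 101 102 103 103 106 103 103 101 94 82 71 72 78 86 92 97 95 96 98 96 94 96 98 98 97 96 92 78 49 23 15 14 15 14 13 15 10 5 15 12 13 15 19 18 12 26
row 280 from 225 20 17 15 15 16 16 11 13 17 12 19 19 10 9 15 18 11 33 63 82 96 96 100 99 93 97 96 99 94 98 94 97 91 97 87 80 69 69 67 68 73 83 96 107 109 109 107 108 111 107 107 108 104 107 105 106 102 108 106 102 105 104 104 103 100 104 100 104 104 106 104 105 103 103 98 86 77 75 72 67 68 77 89 92 97 94 98 96 94 94 95 97 94 92 94 95 95 92 73 44 19 12 12 5 11 8 9 9 12 15 11 13 12 8 12 13 13
```

View pics/c12.png

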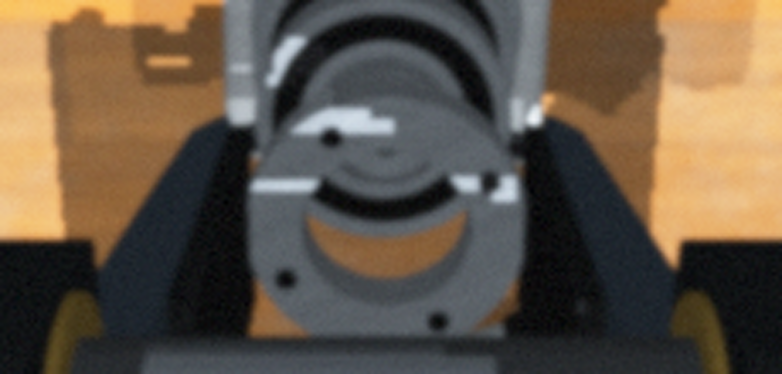

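The end ring is held flat and centred over the shaft (tip hole col 386, ring centre 385). The small bearing sits on the stack beneath.

Call:
{"method": "carry_out", "body": {"commands": [[[0.05,0,0,0,0,0,4],[0,0,0.8,0,0,0,4],[0,0,0.8,0,0,0,4],[0,0,0.7,0,0,0,4],[0,0,0.5,0,0,0,4],[0,0,0.5,0,0,0,4],[0,0,0,0,0,0,4],[0,0,0,0,0,0,4]]]}}

```text
time_s: 33.55
position: [0.4191, -0.1507, 0.1054]
ee_rot: [-0.001, -3.142, -0.0]
wrist_force: [-0.2, 0.8, -0.5]
grip_width: 0.0446
gripper_force: 40.0
```

```bash
python3 st.py
```

```text
33.55 pos [ 0.4191 -0.1507  0.1054] F [-0.2  0.8 -0.5] T [ 0.02 -0.08  0.01] w 0.0446 g 40.0
rot err vs aligned (tool rotvec needed) [ 0.0001 -0.0001 -0.0008] q [-0.37  0.22  2.01  0.    0.91 -1.94]
```

Call:
{"method": "carry_out", "body": {"commands": [[[0,0,0.1,0,0,0,4],[0,0,0.1,0,0,0,4],[0,0,0.1,0,0,0,4],[0,0,0.1,0,0,0,4],[0,0,0.05,0,0,0,4],[0,0,0.05,0,0,0,4],[0,0,0,0,0,0,4],[0,0,0,0,0,0,4]]]}}

```text
time_s: 34.35
position: [0.4191, -0.1507, 0.1007]
ee_rot: [0.001, 3.141, 0.0]
wrist_force: [-0.6, 0.7, 3.5]
grip_width: 0.044
gripper_force: 40.0
```

```bash
python3 st.py
```

```text
34.35 pos [ 0.4191 -0.1507  0.1007] F [-0.6  0.7  3.5] T [0.12 0.18 0.03] w 0.044 g 40.0
rot err vs aligned (tool rotvec needed) [ 0.      0.0003 -0.0008] q [-0.37  0.23  2.01  0.    0.9  -1.94]
```

Contact exactly at the seat height. Firm push.

Call:
{"method": "carry_out", "body": {"commands": [[[0,0,0.1,0,0,0,4],[0,0,0.1,0,0,0,4],[0,0,0.1,0,0,0,4],[0,0,0,0,0,0,4],[0,0,0,0,0,0,4],[0,0,0,0,0,0,4],[0,0,0,0,0,0,4],[0,0,0,0,0,0,4]]]}}

```text
time_s: 35.15
position: [0.4193, -0.1507, 0.1003]
ee_rot: [0.001, 3.14, -0.001]
wrist_force: [-6.2, 3.1, 26.0]
grip_width: 0.0439
gripper_force: 40.0
```

```bash
python3 st.py
```

```text
35.15 pos [ 0.4193 -0.1507  0.1003] F [-6.2  3.1 26. ] T [0.58 1.31 0.06] w 0.0439 g 40.0
rot err vs aligned (tool rotvec needed) [-0.0004  0.0016 -0.0008] q [-0.37  0.23  2.02  0.    0.89 -1.94]
```

Seated. Release, rise, and check the stack from the top and scene cameras numerically.

Call:
{"method": "carry_out", "body": {"commands": [[[0,0,-0.35,0,0,0,4],[0,0,0,0,0,0,8],[0,0,0,0,0,0,8],[0,0,0,0,0,0,8],[0,0,0,0,0,0,8],[0,0,-2,0,0,0,8],[0,0,-3,0,0,0,8],[0,0,-3,0,0,0,8]]]}}

```text
time_s: 35.95
position: [0.4187, -0.1505, 0.1813]
ee_rot: [-0.001, -3.14, -0.001]
wrist_force: [0.9, -0.1, -0.3]
grip_width: 0.0799
gripper_force: 0.0
```

Call:
{"method": "carry_out", "body": {"commands": [[[0,0,0,0,0,0,8],[0,4,0,0,0,0,8],[0,4,0,0,0,0,8],[0,4,0,0,0,0,8],[0,0,0,0,0,0,8],[0,0,0,0,0,0,8],[0,0,0,0,0,0,8],[0,0,0,0,0,0,8]]]}}

```text
time_s: 36.75
position: [0.4191, -0.0317, 0.1806]
ee_rot: [-0.004, -3.141, 0.0]
wrist_force: [-0.3, 0.3, 0.1]
grip_width: 0.0799
gripper_force: 0.0
```

```bash
python3 st.py w13.png
python3 - <<'E'
from h import *
for n in('scene',):
    im=read_camera(n); p=camera_params(n); save('s2.png',im)
    for k,z in dict(ringtop=.107,ringbot=.097,sbbot=.082,slbot=.060,bbbot=.044).items(): print(k,np.round(proj(p,[.4188,-.1504,z]),1), 'halfwidth px',{r:round(proj(p,[.4188,-.1504+r,z])[0]-proj(p,[.4188,-.1504,z])[0],1) for r in(.019,.023,.026,.031)})
    hsv=cv2.cvtColor(im,cv2.COLOR_RGB2HSV); c=proj(p,[.4188,-.1504,.07]); u=int(c[0])
    for r in range(int(c[1])-32,int(c[1])+26,2):
        w=hsv[r,u-30:u+31]; print(r,''.join('#' if q[1]<95 else '.' for q in w))
E
```

```text
36.75 pos [ 0.4191 -0.0317  0.1806] F [-0.3  0.3  0.1] T [ 0.02 -0.02 -0.02] w 0.0799 g 0.0
rot err vs aligned (tool rotvec needed) [-0.0001 -0.0006 -0.0025] q [-0.1   0.1   1.94 -0.    1.1  -1.67]
{'K': [[331.5891, 0.0, 283.2109], [0.0, 331.5891, 215.631], [0.0, 0.0, 1.0]], 'origin': [0.3368, -0.0309, 0.3512], 'attitude': [2.0651, 2.0602, 0.3045]}
ringtop [184.8 197.2] halfwidth px {0.019: np.float64(8.5), 0.023: np.float64(10.3), 0.026: np.float64(11.6), 0.031: np.float64(13.8)}
ringbot [185.3 200.9] halfwidth px {0.019: np.float64(8.4), 0.023: np.float64(10.2), 0.026: np.float64(11.5), 0.031: np.float64(13.7)}
sbbot [186.  206.5] halfwidth px {0.019: np.float64(8.4), 0.023: np.float64(10.1), 0.026: np.float64(11.4), 0.031: np.float64(13.6)}
slbot [187.  214.4] halfwidth px {0.019: np.float64(8.3), 0.023: np.float64(10.0), 0.026: np.float64(11.3), 0.031: np.float64(13.5)}
bbbot [187.7 220.1] halfwidth px {0.019: np.float64(8.2), 0.023: np.float64(9.9), 0.026: np.float64(11.2), 0.031: np.float64(13.4)}
178 .............................................................
180 ...........
[... 1132 characters left out ...]
####################.###................
216 ..................###.##################.####................
218 ..................#####.#############################........
220 .................#####################################.......
222 ................######################################.......
224 ................######################################.......
226 ...............######################################........
228 ...............######################################........
230 ...............######################################........
232 ..............#######################################........
234 ..............######################################.........
```

The silhouette matches the expected full stack: its top is at row 192, with the right widths, centred at column 185. All four seats were felt at their nominal heights, so I'm handing in.

```bash
python3 -c "
from station import manip; print(manip.close_job())"
```

```text
the job is handed in; nothing more can be done
None
```

I built the spindle in the order asked: large bearing, sleeve, small bearing, end ring. Each part was pushed down with at least 20 N and felt at its nominal seat height, and the job was handed in at about 37 s with the tools left where they lay.

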